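Take the size of a bearing bore with a spring bore gauge

ROBOT

A 6-joint arm with a two-finger parallel gripper is mounted at the origin on the work surface. World frame = base frame: x ahead of the robot, y to its left, z up, the work surface at z = 0. Lengths are in mm, angles in degrees, forces in N, time in s.
With the tool pointing down it reaches from about 300 to 850 mm from the base axis. Payload 4.2 kg.
Tool frame: the origin (TCP) lies at the very end of the fingers, on their centre line; the grasp point (between the pads) lies 19 mm behind it (env.grip_depth is the distance from the TCP to the grasp point, in mm); z points along the fingers, y is the line along which they close (so a half turn about z gives the same grasp; the last joint's range is limited). The gripper opens to 91 mm and grips with 3 to 60 N. Pads are 32 mm wide; open, the fingers measure 118 mm over their backs; the gripper's body (76 mm by 178 mm) begins 60 mm behind the grasp point.
Start: joints at [-69.5, 18.312, 89.639, -0, 72.044, -1.146], TCP at [212.108, -534.465, 213.976] pointing down, gripper open.
Joint ranges: [-177.97, 177.97], [-48.28, 115.42], [12.27, 149.76], [-77.06, 257.06], [2.81, 150.46], [-146.56, 146.56]. Speed limits (degrees/s): [147.25, 147.25, 180, 180, 180, 180].

INTERFACE

Orientations are given as [roll, pitch, yaw] about the fixed x, y, z axes, in that order (R = Rz(yaw) Ry(pitch) Rx(roll)).
In Python, from workcell import env, cams gives the robot as it stands.
- The arm moves only by the tool apply_moves, never from a script. Its argument "deltas" is a list of rows, each a list of 5 numbers: the shift along the tool's x, y, z in m, then the turn about the tool's z in rad, then the opening, from -1 (shut) to 1 (fully open), so that 0 is half open. In form: [[tx, ty, tz, roll, gripper], ...]. A call has 1 to 5 rows; each row is the pose to reach, as a shift and turn from the pose commanded when the call began, along the tool's axes at that moment; what a row does not reach only later rows make up. A row lasts 1/10 s, in which the tool goes at most 50 mm and 8.59 degrees, less where a joint would pass 70% of its speed; a pose out of reach is approached as far as the arm can. A call with a gripper value outside its range is refused whole. The fingers move at their own pace and stop on an object; "grip_force" is the grip in N (left out, the last holds). Time passes only in rows, so rows that repeat a pose let the fingers close. It gives the time, the measured TCP pose, the force, the opening and the grip force at its end, in the units of the state.
- env.state(): the state, without advancing time (a new reading comes with each control period).
- cams.grab_frame(name): name is "side" or "top" or "wrist"; returns the picture (400x640x3 uint8, blue, green, red); there is no depth.
- cams.get_calibration(name): a dict with "mtx" (3x3 intrinsics, pixels), "eye" and "attitude" of the camera in the world; the wrist camera has in their place "tool_from_camera" (4x4, takes a point from camera to tool coordinates, whose origin is the TCP and whose axes are the flange's). Camera axes: x right, y down, z forward; pixel columns grow to the right and rows downward; lengths in mm; the calibration is good to about 2 mm. A picture is of the moment at which its call begins: read the wrist's pose just before it. get_calibration takes no time and is no camera call.
- env.job_done(): hands the job in; it is judged then, once.
The state is a dict: "time_s": time; "qpos": joint angles; "qvel": joint speeds; "effort": joint torques, N m; "ee_pos": TCP position; "ee_rot": TCP orientation; "force": force on the tool from outside, world axes, zero at the start; "torque": the same for the moment, N m; "gripper_width": finger opening in mm; "gripper_force": force on a finger pad.
Only numpy, scipy, OpenCV 4.12 (cv2) and the standard library are available. Lean on these libraries where they do the work, as an engineer would, in place of code of your own. Each camera call takes 0.05 s, during which the arm holds its last target. There are 200 camera calls.

TASK

Take the bore gauge from its wooden stand and seat it fully home in the bearing housing with the larger bore. There, tip its rocker so that the plunger springs out to the bore wall, then press the rocker's other wing gently, by feel, only until the lock bites: any harder draws the plunger back in and spoils the reading. Withdraw the gauge and put it back upright, fully home in its stand, still holding the bore's size; never push it hard against the housing, and leave the other things on the bench alone.

Things in the scene. Friction and masses are not known exactly. Their poses are not given: they have to be found in the camera images.
- gauge: Telescoping bore gauge, about 0.5 kg, upright in the stand. Origin: middle of the underside of its flange (62 mm across, 6 mm thick), z up. Under the flange a pilot 32 mm across, 10 mm long, tapering to 27 mm at z -14 mm, then a nose 26 mm across down to z -40 mm. At z -26 mm a sprung plunger slides out of the nose to +x; on the other side is a fixed anvil whose tip is 16.3 mm from the axis at -x.
- handle (a point): Point to grip on the gauge, 38 mm above its origin: a dark upright handle, 22 mm (gauge x) by 20 mm (gauge y), from z 6 to 58 mm. Over it a steel rocker (a seesaw along gauge x) pivots at z 74 mm; its wings reach 29 mm to either side and up to z 86 mm and are 18 mm wide, so grip across gauge y.
- lock_bar: The broad cross bar (18 mm along y, 9 mm thick) on the rocker's +x end; origin on its top, 24 mm from the pivot. Pressed down, it brings a stop in on the plunger: about 5 N of friction, rising to about 10 N where the lock bites. The cam is worn, so it bites at any rocker angle from -0.18 to 0.2. Pressed past the bite it draws the plunger in, 0.5 mm per mm.
- free_button: The small round button (10 mm) on the rocker's -x end; origin on its top, 24 mm from the pivot. Pressed down to its stop, up to about 18 mm of travel (1 to 6 N on the way), it frees the plunger, which springs out with about 6 N and pushes the gauge over until plunger and anvil both touch the bore.
- rocker (a joint): Angle of the rocker on the gauge, rad: +0.38 bar fully down (plunger drawn in and locked, as at the start), 0 level, -0.38 button fully down (plunger free). It stays where it is left.
- plunger (a joint): How far the plunger's tip stands out of the 26 mm nose, in m: below 0.003 drawn in (as at the start), about 0.0054 when plunger and anvil touch the wall of the larger bore (which gives a little), 0.007 to 0.008 when free outside a bore. Size over plunger and anvil = 29.3 mm + this.
- big_housing: Fixed aluminium bearing housing with the LARGER bore: an upright tube 66 mm outside on a foot 84 mm square and 10 mm thick, 62 mm high over all. Origin: centre of its underside on the bench, z up; the bore is on this axis, 34 mm across and 52 mm deep. The gauge is home when its flange lies on the top face (gauge origin 62 mm above this origin).
- small_housing: The same kind of housing, 62 mm high and 66 mm across, with the smaller bore, 22 mm, into which the gauge cannot go. Origin: centre of its underside. It may stand on either side of the other one.
- stand: Fixed pale wooden block, 104 mm square, 62 mm high, with an upright through hole 44 mm across in the middle; the gauge hangs in it by its flange. Origin: centre of its underside, z up. The gauge is home when its flange lies on the top (gauge origin 62 mm above this origin).
- tape_roll: Bystander: paper tape roll, 72 mm across, 18 mm high, lying flat.
- screwdriver: Bystander: screwdriver 170 mm long, lying.
- screw_pot: Bystander: open steel pot 60 mm across, 45 mm high.
- flux_jar: Bystander: white plastic jar 48 mm across, 70 mm high.
- lamp_socket: Bystander: white plastic lamp socket, 40 mm across, 42 mm high.
- spacer_stack: Bystander: stack of steel discs, 32 mm across, 44 mm high.
There are look-alikes about, which are no part of the job. What is shaped like the gauge but yellow is not meant. Several things have the shape of the stand; the one meant has the colours described above.

How it is judged (in metres and radians):
On the way, in this order (a step that is already met when the one before it is completed fails the run):
1. the gauge is seated in the larger bore, plunger still drawn in (z of gauge in the frame of big_housing between 0.058 and 0.0645 m and horizontal distance between gauge and big_housing below 0.0025 m and angle between gauge's own z axis and vertical below 0.07 rad and value of joint plunger below 0.003 m and value of joint rocker above 0.2 rad), for 0.2 s.
2. rocker tipped, the plunger has sprung out to the wall of the bore (z of gauge in the frame of big_housing between 0.058 and 0.0645 m and horizontal distance between gauge and big_housing below 0.0025 m and angle between gauge's own z axis and vertical below 0.07 rad and value of joint plunger above 0.0038 m and value of joint rocker below -0.24 rad), for 0.2 s.
3. rocker pressed back until the lock bites, gauge still seated (z of gauge in the frame of big_housing between 0.058 and 0.0645 m and horizontal distance between gauge and big_housing below 0.0025 m and angle between gauge's own z axis and vertical below 0.07 rad and value of joint plunger above 0.0046 m and value of joint rocker above -0.2 rad), for 0.2 s.
At the end, for the whole second after the job is handed in: The gauge is upright (within 4 degrees), at rest and released, with its flange on the stand's top (within 2.5 mm) and its nose in the hole, and its plunger is still locked at the size of the larger bore: it stands out 4.6 to 6.2 mm (z of gauge in the frame of stand between 0.058 and 0.0645 m and horizontal distance between gauge and stand below 0.0075 m and angle between gauge's own z axis and vertical below 0.07 rad and value of joint plunger between 0.0046 and 0.0062 m and linear speed of gauge below 0.01 m/s and contact force between the fingers and gauge below 0.05 N); the robot touches nothing.
It fails at once if the gauge is pushed against either housing with more than 60 N in all, summed over their points of contact (contact force between gauge and big_housing above 60 N or contact force between gauge and small_housing above 60 N).
It fails at once if the rocker's locking bar is pressed with more than 15 N (contact force between the fingers and lock_bar above 15 N).
It fails at once if the gauge is tipped over (more than 35 degrees) (angle between gauge's own z axis and vertical above 0.61 rad).
It fails at once if another thing on the bench is moved more than 20 mm (distance of any of tape_roll, screwdriver, screw_pot, flux_jar, lamp_socket, spacer_stack from where it was at the start of the episode above 0.02 m).
It also fails if it takes over 72 s, if anything falls off the work surface, if the arm or the gripper's body presses on something with over 40 N, if the wrist force passes 120 N, or if a joint passes its speed limit or range.

## Working session

There is one attempt and no reset: what is moved stays moved. The work goes in short steps, Python scripts to look and compute and a tool call to move; the robot and the scene stay as the last step left them, time stands still between calls to the robot, and variables do not carry over. Pictures are saved under pics/ and viewed, at most 13 in all, crops included, and the job is handed in when it is done.

Besides the shell and the picture viewer there is one more tool, called after "Emit:" as a command line: name --pt "numbers of a row" for each row, then --argument value for the rest. apply_moves: Moves the arm, as the interface text tells. Its arguments: {"type":"object","properties":{"deltas":{"type":"array"},"grip_force":{"type":"number"}},"required":["deltas"]}

```bash
mkdir -p pics; ls
python3 - <<'E'
from workcell import env,cams
import cv2,numpy as np
for n in("top","side"):
    cv2.imwrite(f"pics/{n}0.png",cams.grab_frame(n))
    print(n,cams.get_calibration(n))
print(cams.get_calibration("wrist"));print(env.state(),env.grip_depth)
E
```

```text
pics
top {'mtx': array([[432.28106525,   0.        , 325.32535016],
       [  0.        , 432.28106525, 204.57441421],
       [  0.        ,   0.        ,   1.        ]]), 'eye': array([ 329.32873964,  -39.07680538, 1198.13600494]), 'attitude': array([-169.9321547 ,    0.45978839,  -91.32727467])}
side {'mtx': array([[396.60393618,   0.        , 319.92285883],
       [  0.        , 396.60393618, 201.36736708],
       [  0.        ,   0.        ,   1.        ]]), 'eye': array([430.39741282, 824.27556399, 814.20937687]), 'attitude': array([-130.21548907,   -0.57311573, -170.94531414])}
{'mtx': array([[360.26945105,   0.        , 317.26308625],
       [  0.        , 360.26945105, 201.96234548],
       [  0.        ,   0.        ,   1.        ]]), 'tool_from_camera': array([[ 5.18623015e-04, -9.54876192e-01, -2.97003685e-01,
         8.38861410e+01],
       [ 9.99999234e-01,  1.61421517e-04,  1.22720717e-03,
        -1.30266272e-01],
       [-1.12388813e-03, -2.97004094e-01,  9.54875544e-01,
        -1.70851064e+02],
       [ 0.00000000e+00,  0.00000000e+00,  0.00000000e+00,
         1.00000000e+00]])}
{'time_s': 0.1, 'qpos': array([-6.94997702e+01,  1.83471823e+01,  8.97003761e+01, -6.02907723e-04,
        7.20445027e+01, -1.14597272e+00]), 'qvel': array([-0.05000384, -0.10277603, -0.07172274, -0.08660747,  0.00634537,
       -0.03601606]), 'effort': array([ 3.45163198e-04, -4.13332915e+01, -2.32509166e+01,  7.28741800e-02,
        4.22007695e-02, -5.51675953e-05]), 'ee_pos': array([ 211.93698348, -534.01654128,  213.20583529]), 'ee_rot': array([-1.79907946e+02, -1.26805894e-03,  2.16463878e+01]), 'force': array([-0.14392461,  0.16058456, -0.16513802]), 'torque': array([-0.04449908, -0.01471585, -0.03647346]), 'gripper_force': 0.0, 'gripper_width': 91.18850472765351} 18.8
```

View pics/top0.png

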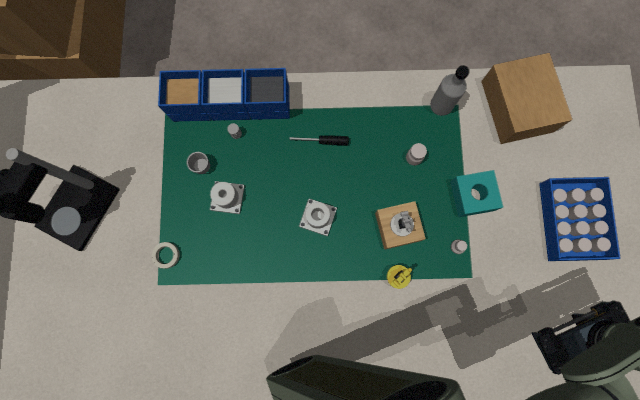

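View pics/side0.png

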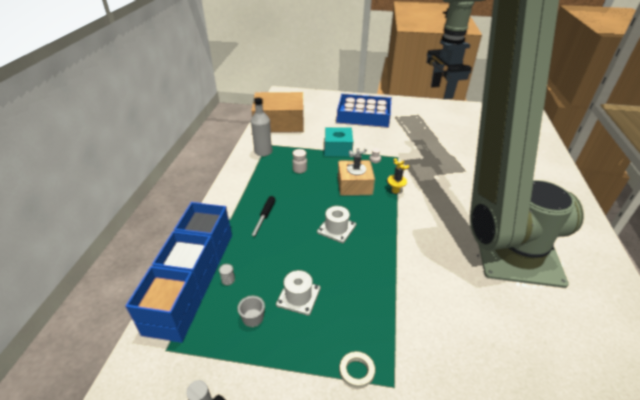

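The top view shows the stand with the gauge at about (402,224), housings at (319,216) and (226,196), and the yellow look-alike at (399,276). The side view agrees. I'll zoom in on the top view.

```bash
cat > h.py <<'E'
import numpy as np,cv2
from scipy.spatial.transform import Rotation as R
from workcell import env,cams
def pose(n,st=None):
    c=cams.get_calibration(n)
    if n!="wrist": return c["mtx"],R.from_euler("xyz",c["attitude"],degrees=True).as_matrix(),np.array(c["eye"])
    Rt=R.from_euler("xyz",st["ee_rot"],degrees=True).as_matrix();T=c["tool_from_camera"]
    return c["mtx"],Rt@T[:3,:3],Rt@T[:3,3]+st["ee_pos"]
def plane(n,uv,z,st=None):
    K,A,e=pose(n,st);uv=np.atleast_2d(uv).astype(float)
    d=(A@np.linalg.inv(K)@np.c_[uv,np.ones(len(uv))].T).T
    return e+d*((z-e[2])/d[:,2])[:,None]
def proj(n,P,st=None):
    K,A,e=pose(n,st);p=(K@A.T@(np.atleast_2d(P)-e).T).T
    return p[:,:2]/p[:,2:]
E
python3 - <<'E'
from h import *
im=cv2.imread("pics/top0.png")
c=np.hstack([cv2.resize(im[y-32:y+32,x-32:x+32],(264,264),interpolation=cv2.INTER_CUBIC) for x,y in((226,196),(319,216),(402,224))])
cv2.imwrite("pics/z.png",c)
for n,uv,z in(("big?",(319,214),62),("other",(224,194),62),("stand",(401,224),62),("gauge rocker",(403,222),146)): print(n,plane("top",uv,z))
E
```

```text
big? [[506.17276592 -17.22727075  62.        ]]
other [[566.74545114 236.80661061  62.        ]]
stand [[ 474.12901817 -233.49747552   62.        ]]
gauge rocker [[ 468.23881863 -224.28197939  146.        ]]
```

View pics/z.png

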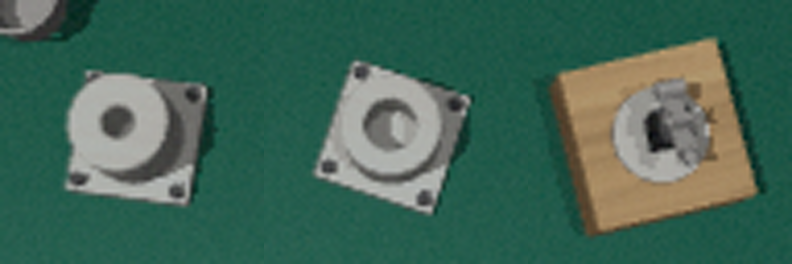

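Left is the smaller bore at (224,194) and middle is the larger at (319,214). The gauge flange in the wooden stand is at about (402.5,224.7), with the broad bar toward +x and the button toward -x. Next I'll hover over the gauge.

```bash
cat >> h.py <<'E'
def delta(target,st=None):
    st=st or env.state();Rt=R.from_euler("xyz",st["ee_rot"],degrees=True).as_matrix()
    return np.round(Rt.T@(np.array(target)-st["ee_pos"])/1000,4)
E
python3 - <<'E'
from h import *
p=plane("top",(402.5,224.7),68)[0];print(p)
print(delta([p[0],p[1],205]), env.state()["ee_pos"])
print(plane("top",[(403.9,213.3),(409.3,229.6)],142))
E
```

```text
[ 471.41596324 -236.30913896   68.        ]
[ 0.351  -0.181   0.0085] [ 211.93698348 -534.01654128  213.20583529]
[[ 490.35160782 -228.3853105   142.        ]
 [ 449.61706346 -239.38483024  142.        ]]
```

Emit:
apply_moves --pt "0.044 -0.0225 0 0 1" --pt "0.088 -0.045 0 0 1" --pt "0.132 -0.0675 0 0 1" --pt "0.176 -0.09 0 0 1" --pt "0.22 -0.1125 0 0 1"

```text
time_s: 0.6
ee_pos: [375.9, -347.0, 213.7]
ee_rot: [-180.0, 0.0, 21.6]
force: [0.3, -1.0, 0.3]
gripper_width: 91.6
gripper_force: 0.0
```

Emit:
apply_moves --pt "0.044 -0.0225 0.004 0.05 1" --pt "0.088 -0.045 0.008 0.115 1" --pt "0.131 -0.0685 0.008 0.115 1" --pt "0.131 -0.0685 0.008 0.115 1" --pt "0.131 -0.0685 0.008 0.115 1"

```text
time_s: 1.1
ee_pos: [471.8, -235.9, 205.5]
ee_rot: [-180.0, 0.1, 15.2]
force: [0.2, -0.4, -0.5]
gripper_width: 91.1
gripper_force: 0.0
```

Run:
```python
from h import *
import json
st=env.state();im=cams.grab_frame("wrist");cv2.imwrite("pics/w1.png",im)
json.dump({k:np.array(st[k]).tolist() for k in st},open("w1.json","w"))
print(st["ee_pos"],st["ee_rot"],st["force"],st["time_s"])
```

```text
[ 471.75172608 -235.8991559   205.48708302] [-1.79985916e+02  7.30877954e-02  1.52238686e+01] [ 0.16093786 -0.40964449 -0.5187003 ] 1.1
```

View pics/w1.png

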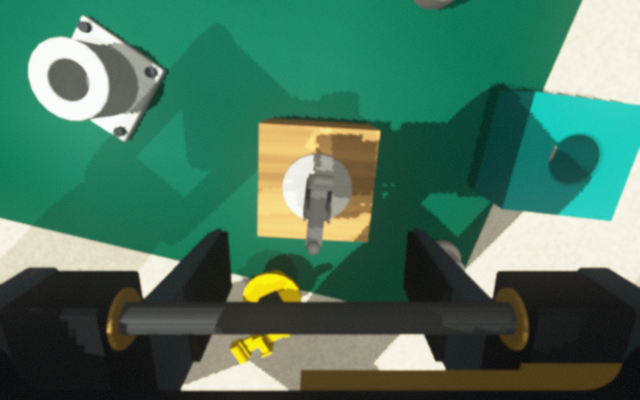

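The wrist view shows the flange at about (317,187), the bar at (319,180) and the button at (313,247), with the rocker nearly along tool x. I'll fit the flange numerically.

```bash
cat >> h.py <<'E'
def disc(im,roi,n,z,st,vmin=130,smax=50,r=None):
    "centre and radius (world) of a pale grey disc: hull of mask -> plane z -> circle fit"
    x0,y0,x1,y1=roi;hs=cv2.cvtColor(im[y0:y1,x0:x1],cv2.COLOR_BGR2HSV)
    m=((hs[...,1]<smax)&(hs[...,2]>vmin)).astype(np.uint8)
    m=cv2.morphologyEx(m,cv2.MORPH_OPEN,np.ones((3,3)))
    k,l,s,_=cv2.connectedComponentsWithStats(m);m=(l==1+np.argmax(s[1:,4])).astype(np.uint8)
    c=max(cv2.findContours(m,0,1)[0],key=cv2.contourArea);hu=cv2.convexHull(c)[:,0]+[x0,y0]
    P=plane(n,hu,z,st)[:,:2]
    from scipy.optimize import least_squares
    s=least_squares(lambda q:np.hypot(*(P-q[:2]).T)-q[2],[*P.mean(0),30],loss="soft_l1",f_scale=.5)
    return s.x,np.abs(s.fun).mean(),len(P)
E
python3 - <<'E'
from h import *
import json
st=json.load(open("w1.json"));im=cv2.imread("pics/w1.png")
for v,s in((120,40),(140,40),(120,60)): print(disc(im,(275,140,362,235),"wrist",68,st,v,s))
h=cv2.cvtColor(im,cv2.COLOR_BGR2HSV);print(h[187,285:300:2,1:].tolist(),h[187,335:360:2,1:].tolist())
print(plane("wrist",(319,180),140,st),plane("wrist",(313,247),148,st))
p=plane("wrist",(80,75),62,st);print(p)
E
```

```text
(array([ 472.23958929, -234.27179662,   29.43982634]), np.float64(0.9981878267060948), 24)
(array([ 472.17431277, -234.83864721,   29.78305018]), np.float64(1.0687706528537444), 19)
(array([ 472.21054757, -234.49609987,   30.03709706]), np.float64(1.0776844517078314), 25)
[[9, 240], [9, 240], [10, 240], [9, 239], [10, 238], [9, 237], [10, 237], [11, 237]] [[21, 120], [24, 119], [24, 117], [24, 119], [21, 119], [22, 117], [24, 119], [22, 118], [59, 112], [127, 108], [133, 107], [137, 106], [135, 106]]
[[ 497.04318533 -230.46817641  140.        ]] [[ 451.9686162  -238.48752053  148.        ]]
[[512.55729334 -22.76275036  62.        ]]
```

Run:
```python
from h import *
import json
st=json.load(open("w1.json"));im=cv2.imread("pics/w1.png")
for v,s in((85,60),(70,70),(100,60)): print(disc(im,(275,150,362,222),"wrist",68,st,v,s))
print(delta([506,-20,199.5]))
cv2.imwrite("pics/z2.png",cv2.resize(im[130:260,250:390],None,fx=5,fy=4.6,interpolation=cv2.INTER_CUBIC))
```

```text
(array([ 472.26570408, -235.43514938,   30.74664104]), np.float64(0.20375322504607313), 33)
(array([ 472.27422685, -235.47609807,   30.8944391 ]), np.float64(0.16554907495934962), 33)
(array([ 472.27309266, -235.43107946,   30.74232766]), np.float64(0.20632520701757284), 32)
[ 0.0901 -0.2002  0.006 ]
```

View pics/z2.png

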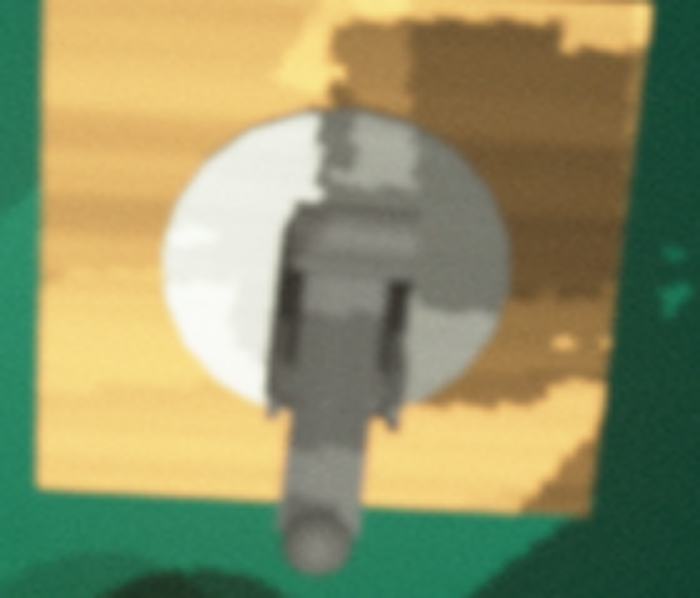

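The flange fit gives radius 30.8 mm (expected 31), centre (472.3,-235.45), with the bar toward +x and a yaw of about 11°. Next I'll look at the housing from the same height.

Emit:
apply_moves --pt "0.018 -0.04 0.006 0.07 1" --pt "0.036 -0.08 0.006 0.07 1" --pt "0.054 -0.12 0.006 0.07 1" --pt "0.072 -0.16 0.006 0.07 1" --pt "0.09 -0.2 0.006 0.07 1"

```text
time_s: 1.65
ee_pos: [506.1, -20.6, 200.0]
ee_rot: [180.0, 0.0, 10.9]
force: [0.5, -0.8, 1.2]
gripper_width: 91.2
gripper_force: 0.0
```

Emit:
apply_moves --pt "0 0 0 0 1" --pt "0 0 0 0 1"

```text
time_s: 1.85
ee_pos: [506.2, -21.2, 199.9]
ee_rot: [179.9, 0.0, 11.0]
force: [-0.1, 0.6, -0.6]
gripper_width: 91.2
gripper_force: 0.0
```

Run:
```python
from h import *
import json
st=env.state();im=cams.grab_frame("wrist");cv2.imwrite("pics/w2.png",im)
json.dump({k:np.array(st[k]).tolist() for k in st},open("w2.json","w"))
print(st["ee_pos"],st["ee_rot"])
cv2.imwrite("pics/z3.png",cv2.resize(im[120:260,240:400],None,fx=4.5,fy=4.2,interpolation=cv2.INTER_CUBIC))
u=proj("wrist",[506,-20,62],st)[0];print(u)
```

```text
[506.17194044 -21.19974474 199.90023706] [1.79948672e+02 3.07270479e-02 1.10487657e+01]
[315.32381228 188.80774833]
```

View pics/z3.png

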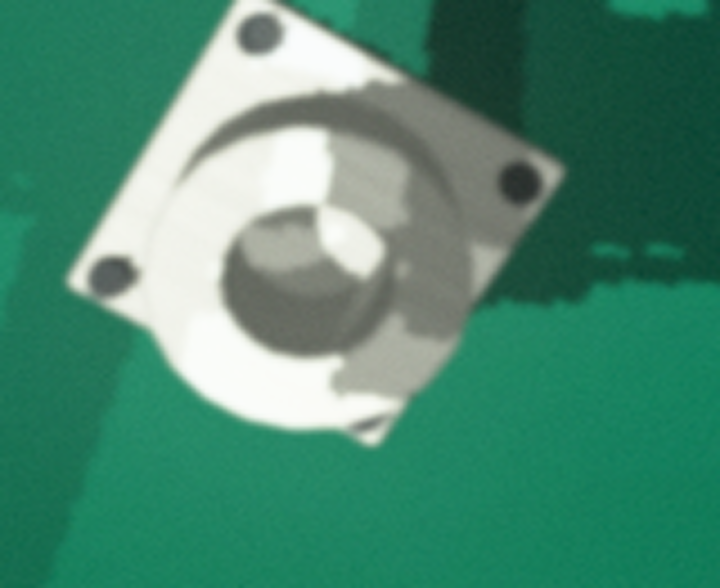

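The crop shows the larger bore rim centred at about (306,280), between (221,278) and (392,280), with the outer rim around it. I'll fit both rims using radial edges.

```bash
cat >> h.py <<'E'
def rim(im,n,z,st,c,r0,w=4,it=3):
    "circle fit to the strongest radial edges near radius r0 around c on plane z"
    from scipy.optimize import least_squares
    g=cv2.cvtColor(im,cv2.COLOR_BGR2GRAY).astype(np.float32);c=np.array(c,float)
    for _ in range(it):
        a=np.radians(np.arange(0,360,4));r=np.arange(r0-w,r0+w,.2)
        P=np.stack([c[0]+np.outer(np.cos(a),r),c[1]+np.outer(np.sin(a),r),np.full((len(a),len(r)),z)],-1)
        uv=proj(n,P.reshape(-1,3),st).astype(np.float32).reshape(len(a),len(r),2)
        v=cv2.GaussianBlur(cv2.remap(g,uv[...,0],uv[...,1],cv2.INTER_CUBIC),(9,1),0)
        d=np.abs(np.gradient(v,axis=1));k=d.argmax(1);ok=(d.max(1)>1.5)&(k>1)&(k<len(r)-2)
        Q=P[np.arange(len(a)),k,:2][ok]
        s=least_squares(lambda q:np.hypot(*(Q-q[:2]).T)-q[2],[*c,r0],loss="soft_l1",f_scale=.3);c=s.x[:2]
    return s.x,np.median(np.abs(s.fun)),len(Q)
E
python3 - <<'E'
from h import *
import json
st=json.load(open("w2.json"));im=cv2.imread("pics/w2.png")
u=[240+306.5/4.5-.5,120+280.5/4.2-.5];c=plane("wrist",u,62,st)[0];print(u,c)
print(rim(im,"wrist",62,st,c[:2],17,4));print(rim(im,"wrist",62,st,c[:2],33,3))
s1=json.load(open("w1.json"));i1=cv2.imread("pics/w1.png")
print(rim(i1,"wrist",68,s1,(472.3,-235.4),31,4))
print(delta([472.3,-235.4,200]))
E
```

```text
[307.6111111111111, 186.28571428571428] [506.96152902 -12.8569456   62.        ]
(array([506.55768839, -13.20471133,  16.89944426]), np.float64(0.27106681919711484), 90)
(array([506.32525332, -12.87349112,  32.87389391]), np.float64(0.29234120700099453), 79)
(array([ 472.00823304, -235.72673372,   30.70473417]), np.float64(0.20150687644108878), 84)
[-7.390e-02  2.032e-01  1.000e-04]
```

Emit:
apply_moves --pt "-0.0148 0.0407 0 0 1" --pt "-0.0296 0.0813 0 0 1" --pt "-0.0444 0.122 0 0 1" --pt "-0.0592 0.1626 0 0 1" --pt "-0.0741 0.2033 0 0 1"

```text
time_s: 2.4
ee_pos: [470.9, -237.9, 200.1]
ee_rot: [180.0, 0.0, 10.8]
force: [-0.2, -0.3, 1.2]
gripper_width: 91.2
gripper_force: 0.0
```

Emit:
apply_moves --pt "0 0 0 0 1" --pt "0 0 0.03 0 1" --pt "0 0 0.06 0 1" --pt "0 0 0.09 0 1" --pt "0 0 0.118 0 1"

```text
time_s: 2.9
ee_pos: [471.6, -234.9, 80.8]
ee_rot: [-180.0, 0.0, 10.9]
force: [0.2, -0.2, -0.7]
gripper_width: 91.6
gripper_force: 0.0
```

Emit:
apply_moves --pt "0 0 0 0 0.2" --pt "0 0 0 0 -0.2" --pt "0 0 0 0 -0.5" --pt "0 0 0 0 -0.8" --pt "0 0 0 0 -1" --grip_force 20

```text
time_s: 3.4
ee_pos: [473.4, -234.3, 83.2]
ee_rot: [179.9, -0.1, 11.0]
force: [-0.7, -0.2, -0.2]
gripper_width: 54.0
gripper_force: 0.0
```

Emit:
apply_moves --pt "0 0 0 0 -1" --pt "0 0 0 0 -1" --pt "0 0 0 0 -1" --pt "0 0 0 0 -1" --pt "0 0 0 0 -1" --grip_force 30

```text
time_s: 3.9
ee_pos: [473.0, -234.2, 82.0]
ee_rot: [180.0, -0.0, 11.1]
force: [-0.4, -1.1, -0.2]
gripper_width: 19.8
gripper_force: 30.0
```

Grip width is 19.8 mm, which matches the 20 mm handle. Lifting, then looking at the held flange.

Emit:
apply_moves --pt "0 0 -0.015 0 -1" --pt "0 0 -0.04 0 -1" --pt "0 0 -0.065 0 -1" --pt "0 0 -0.085 0 -1" --pt "0 0 -0.085 0 -1"

```text
time_s: 4.4
ee_pos: [474.0, -234.6, 168.8]
ee_rot: [179.8, -0.2, 11.0]
force: [-0.3, 0.2, -5.4]
gripper_width: 19.8
gripper_force: 30.0
```

Run:
```python
from h import *
import json
st=env.state();im=cams.grab_frame("wrist");cv2.imwrite("pics/w3.png",im)
json.dump({k:np.array(st[k]).tolist() for k in st},open("w3.json","w"))
print(st["ee_pos"],st["ee_rot"],st["force"],st["gripper_width"])
cv2.imwrite("pics/z4.png",cv2.resize(im[100:400,160:480],None,fx=2.5,fy=2,interpolation=cv2.INTER_CUBIC))
Rt=R.from_euler("xyz",st["ee_rot"],degrees=True).as_matrix()
print(proj("wrist",[Rt@np.array(p,float)+st["ee_pos"] for p in((0,0,13),(31,0,13),(0,31,13),(0,-31,13))],st))
```

```text
[ 473.9510335  -234.55718311  168.75322279] [179.84188462  -0.20037793  11.04237373] [-0.27092803  0.24985437 -5.40040329] 19.789365341999964
[[316.81031999 247.83898051]
 [316.81883178 194.28396749]
 [372.51339546 247.84048333]
 [261.08694073 247.83747715]]
```

View pics/z4.png

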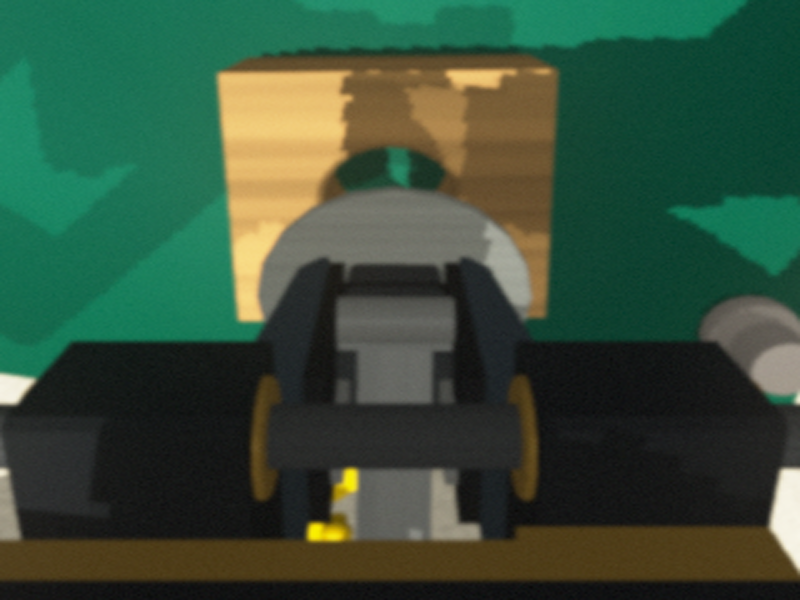

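The held flange's front arc is visible: top near pixel (318,194), left edge about 264, right edge about 372. The rocker lies along tool x.

Run:
```python
from h import *
import json
from scipy.optimize import least_squares
st=json.load(open("w3.json"));im=cv2.imread("pics/w3.png")
Rt=R.from_euler("xyz",st["ee_rot"],degrees=True).as_matrix();g=cv2.cvtColor(im,cv2.COLOR_BGR2GRAY).astype(np.float32)
S=cv2.cvtColor(im,cv2.COLOR_BGR2HSV)[...,1].astype(np.float32)
for zt in(13.,14.):
  for ch in(g,S):
    c=np.zeros(2)
    for _ in range(3):
        a=np.radians(np.arange(-75,76,3));r=np.arange(27,35,.2)
        T=np.stack([c[0]+np.outer(np.cos(a),r),c[1]+np.outer(np.sin(a),r),np.full((len(a),len(r)),zt)],-1)
        uv=proj("wrist",T.reshape(-1,3)@Rt.T+st["ee_pos"],st).astype(np.float32).reshape(len(a),len(r),2)
        v=cv2.GaussianBlur(cv2.remap(ch,uv[...,0],uv[...,1],cv2.INTER_CUBIC),(9,1),0)
        k=np.abs(np.gradient(v,axis=1)).argmax(1);ok=(k>1)&(k<len(r)-2)
        Q=T[np.arange(len(a)),k,:2][ok]
        s=least_squares(lambda q:np.hypot(*(Q-q).T)-30.8,c,loss="soft_l1",f_scale=.3);c=s.x
    print(zt,s.x,np.median(abs(s.fun)),len(Q))
    tcp=np.array([506.45,-13.05])-(Rt[:2,:2]@c);print("tcp target",tcp,delta([*tcp,168.75],st),Rt[:2,:2]@c+st["ee_pos"][:2])
```

```text
13.0 [-0.01631515 -0.18160401] 0.39968822066960286 51
tcp target [506.50079464 -13.22511652] [ 0.0743 -0.211  -0.0003] [ 473.90023886 -234.38206659]
13.0 [0.57701928 0.54587357] 0.5957117392541242 51
tcp target [505.77911895 -12.62475253] [ 0.0737 -0.2117 -0.0003] [ 474.62191455 -234.98243058]
14.0 [-0.23077784 -0.15179617] 0.23331787818255734 51
tcp target [506.70557651 -13.15478375] [ 0.0746 -0.211  -0.0003] [ 473.69545699 -234.45239936]
14.0 [0.35317976 0.56486838] 0.4039968305739059 51
tcp target [505.99517494 -12.56323661] [ 0.074  -0.2117 -0.0003] [ 474.40585856 -235.0439465 ]
```

Emit:
apply_moves --pt "0.0148 -0.0422 0 0 -1" --pt "0.0296 -0.0845 0 0 -1" --pt "0.0444 -0.1268 0 0 -1" --pt "0.0592 -0.169 0 0 -1" --pt "0.0742 -0.2113 0 0 -1"

```text
time_s: 4.95
ee_pos: [503.6, -10.6, 164.7]
ee_rot: [-179.9, 0.2, 11.0]
force: [0.3, 0.0, -4.4]
gripper_width: 20.0
gripper_force: 30.0
```

Emit:
apply_moves --pt "0 0 0 0 -1" --pt "0 0 0.015 0 -1" --pt "0 0 0.025 0 -1" --pt "0 0 0.025 0 -1" --pt "0 0 0.025 0 -1"

```text
time_s: 5.45
ee_pos: [504.6, -12.9, 141.1]
ee_rot: [-180.0, 0.1, 11.0]
force: [1.0, -0.1, -4.1]
gripper_width: 19.9
gripper_force: 30.0
```

Run:
```python
from h import *
st=env.state();print(st["ee_pos"],st["ee_rot"],delta([506.4,-13.0,130],st),st["force"])
im=cams.grab_frame("side");u=proj("side",[506,-13,90])[0].astype(int);print(u,env.state()["ee_pos"])
cv2.imwrite("pics/s2.png",cv2.resize(im[u[1]-60:u[1]+50,u[0]-60:u[0]+60],None,fx=5,fy=5,interpolation=cv2.INTER_CUBIC))
```

```text
[504.58315539 -12.92852323 141.14108181] [-1.79981226e+02  1.06430868e-01  1.09927202e+01] [0.0018 0.0004 0.0111] [ 0.98559008 -0.0706111  -4.10199095]
[337 205] [505.11684457 -12.95209952 141.76545893]
```

Emit:
apply_moves --pt "0.0012 0.0 0.006 0 -1" --pt "0.0012 0.0 0.012 0 -1" --pt "0.0012 0.0 0.015 0 -1" --pt "0.0012 0.0 0.015 0 -1" --pt "0.0012 0.0 0.015 0 -1"

```text
time_s: 6.0
ee_pos: [506.3, -12.2, 126.9]
ee_rot: [180.0, 0.0, 11.0]
force: [-0.5, 0.1, -4.9]
gripper_width: 20.2
gripper_force: 30.0
```

Emit:
apply_moves --pt "0 0 0 0 -1" --pt "0 0 0 0 -1" --pt "0 0 0 0 -1" --pt "0 0 0 0 -1"

```text
time_s: 6.4
ee_pos: [506.3, -12.2, 127.1]
ee_rot: [180.0, -0.0, 11.0]
force: [-0.5, -0.1, -4.3]
gripper_width: 19.7
gripper_force: 30.0
```

Run:
```python
from h import *
st=env.state();print(st["ee_pos"],st["ee_rot"],delta([506.4,-13.0,115],st),st["force"])
```

```text
[506.34984471 -12.15176718 127.05650816] [ 1.79990738e+02 -1.32677747e-02  1.10469308e+01] [-0.0001  0.0008  0.0121] [-0.50016728 -0.11624751 -4.28869527]
```

Emit:
apply_moves --pt "0 0.0008 0.004 0 -1" --pt "0 0.0008 0.008 0 -1" --pt "0 0.0008 0.012 0 -1" --pt "0 0.0008 0.016 0 -1" --pt "0 0.0008 0.016 0 -1"

```text
time_s: 6.9
ee_pos: [506.0, -12.9, 110.2]
ee_rot: [-180.0, 0.1, 11.0]
force: [0.8, 0.1, -4.3]
gripper_width: 19.9
gripper_force: 30.0
```

Emit:
apply_moves --pt "0 0 0.001 0 -1" --pt "0 0 0.002 0 -1" --pt "0 0 0.003 0 -1" --pt "0 0 0.004 0 -1"

```text
time_s: 7.3
ee_pos: [506.5, -12.9, 107.0]
ee_rot: [180.0, -0.0, 11.0]
force: [-0.0, -0.5, -4.1]
gripper_width: 20.0
gripper_force: 30.0
```

Emit:
apply_moves --pt "0 0 0.001 0 -1" --pt "0 0 0.002 0 -1" --pt "0 0 0.002 0 -1"

```text
time_s: 7.6
ee_pos: [506.5, -12.9, 104.9]
ee_rot: [180.0, -0.0, 11.0]
force: [0.0, 0.4, -5.3]
gripper_width: 20.0
gripper_force: 30.0
```

Emit:
apply_moves --pt "0 0 0.002 0 -1" --pt "0 0 0.004 0 -1" --pt "0 0 0.006 0 -1" --pt "0 0 0.006 0 -1"

```text
time_s: 8.0
ee_pos: [506.4, -12.9, 98.6]
ee_rot: [180.0, 0.0, 11.0]
force: [1.0, 0.1, -4.6]
gripper_width: 19.9
gripper_force: 30.0
```

Emit:
apply_moves --pt "0 0 0.0015 0 -1" --pt "0 0 0.003 0 -1" --pt "0 0 0.0045 0 -1" --pt "0 0 0.006 0 -1"

```text
time_s: 8.4
ee_pos: [506.5, -12.9, 92.8]
ee_rot: [180.0, -0.0, 11.0]
force: [-0.4, -0.1, -4.5]
gripper_width: 20.3
gripper_force: 30.0
```

Emit:
apply_moves --pt "0 0 0.002 0 -1" --pt "0 0 0.004 0 -1" --pt "0 0 0.006 0 -1" --pt "0 0 0.008 0 -1" --pt "0 0 0.009 0 -1"

```text
time_s: 8.9
ee_pos: [506.5, -12.9, 83.7]
ee_rot: [180.0, 0.0, 11.0]
force: [0.5, 0.0, -5.4]
gripper_width: 19.9
gripper_force: 30.0
```

Emit:
apply_moves --pt "0 0 0.0005 0 -1" --pt "0 0 0.001 0 -1" --pt "0 0 0.0015 0 -1"

```text
time_s: 9.2
ee_pos: [506.5, -12.9, 82.5]
ee_rot: [180.0, -0.0, 11.0]
force: [0.5, -0.5, -4.2]
gripper_width: 20.0
gripper_force: 30.0
```

Emit:
apply_moves --pt "0 0 0.0004 0 -1" --pt "0 0 0.0008 0 -1" --pt "0 0 0.0008 0 -1"

```text
time_s: 9.5
ee_pos: [506.5, -13.0, 82.1]
ee_rot: [180.0, -0.0, 11.0]
force: [-2.2, -0.5, 0.4]
gripper_width: 19.7
gripper_force: 30.0
```

Seated: the wrist now reads about zero, so the housing carries the gauge's weight. Releasing and rising.

Emit:
apply_moves --pt "0 0 0 0 -0.5" --pt "0 0 0 0 0" --pt "0 0 0 0 0.2" --pt "0 0 0 0 0.2" --pt "0 0 0 0 0.2"

```text
time_s: 10.0
ee_pos: [506.5, -12.9, 81.7]
ee_rot: [180.0, -0.0, 11.0]
force: [0.7, -0.0, -0.9]
gripper_width: 51.9
gripper_force: 0.0
```

Emit:
apply_moves --pt "0 0 -0.025 0 0.2" --pt "0 0 -0.05 0 0.2" --pt "0 0 -0.08 0 0.2" --pt "0 0 -0.09 0 0.2" --pt "-0.033 0 -0.09 0 -1"

```text
time_s: 10.5
ee_pos: [478.1, -19.2, 173.2]
ee_rot: [179.9, -0.4, 11.1]
force: [-1.2, 0.3, -0.4]
gripper_width: 49.3
gripper_force: 0.0
```

Emit:
apply_moves --pt "0 0 0 0 -1" --pt "0 0 0 0 -1" --pt "0 0 0 0 -1" --pt "0 0 0 0 -1" --pt "0 0 0 0 -1"

```text
time_s: 11.0
ee_pos: [474.5, -19.2, 171.3]
ee_rot: [-180.0, 0.0, 11.1]
force: [0.8, -0.7, -0.0]
gripper_width: 9.1
gripper_force: 0.0
```

Run:
```python
from h import *
st=env.state();im=cams.grab_frame("wrist");print(st["ee_pos"],st["force"],st["gripper_width"])
cv2.imwrite("pics/w4.png",im)
```

```text
[474.52769995 -19.18407736 171.3223742 ] [ 0.80275669 -0.7224117  -0.04328928] 9.101540292142467
```

View pics/w4.png

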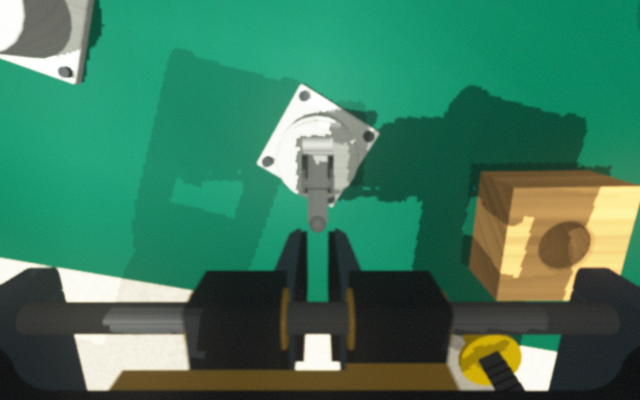

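The wrist view shows the gauge seated in the housing, the button at (318,223) in line with the closing fingers, and the bar at (318,145).

Run:
```python
from h import *
st=env.state()
Rt=R.from_euler("xyz",st["ee_rot"],degrees=True).as_matrix()
for uv,z in(((318,223),148),((318,144),134)): print(Rt.T@(plane("wrist",uv,z,st)[0]-st["ee_pos"]))
```

```text
[10.84364128  0.68099429 23.36398935]
[54.14647721  0.6746075  37.35028805]
```

Emit:
apply_moves --pt "0 0 0.006 0 -1" --pt "0 0 0.012 0 -1" --pt "0 0 0.018 0 -1" --pt "0 0 0.018 0 -1" --pt "0 0 0.018 0 -1"

```text
time_s: 11.55
ee_pos: [473.9, -19.2, 153.4]
ee_rot: [-180.0, 0.0, 11.0]
force: [0.1, 0.1, 0.7]
gripper_width: 0.5
gripper_force: 0.0
```

Emit:
apply_moves --pt "0 0 0.002 0 -1" --pt "0 0 0.004 0 -1" --pt "0 0 0.006 0 -1" --pt "0 0 0.008 0 -1"

```text
time_s: 11.95
ee_pos: [473.9, -19.3, 145.6]
ee_rot: [180.0, 0.0, 11.0]
force: [-1.3, -0.1, 3.1]
gripper_width: 0.4
gripper_force: 1.3
```

Emit:
apply_moves --pt "0 0 0.0015 0 -1" --pt "0 0 0.003 0 -1" --pt "0 0 0.0045 0 -1" --pt "0 0 0.006 0 -1"

```text
time_s: 12.35
ee_pos: [473.7, -19.3, 139.6]
ee_rot: [180.0, 0.0, 11.0]
force: [-3.5, -0.2, 4.6]
gripper_width: 0.5
gripper_force: 2.3
```

Emit:
apply_moves --pt "0 0 0.001 0 -1" --pt "0 0 0.002 0 -1" --pt "0 0 0.003 0 -1" --pt "0 0 0.004 0 -1"

```text
time_s: 12.75
ee_pos: [473.8, -19.3, 135.6]
ee_rot: [180.0, 0.0, 11.0]
force: [-3.0, -0.6, 5.2]
gripper_width: 0.8
gripper_force: 2.3
```

Emit:
apply_moves --pt "0 0 0.001 0 -1" --pt "0 0 0.002 0 -1" --pt "0 0 0.003 0 -1"

```text
time_s: 13.05
ee_pos: [474.1, -19.2, 132.5]
ee_rot: [180.0, -0.0, 11.0]
force: [-2.8, -0.7, 3.9]
gripper_width: 0.2
gripper_force: 2.1
```

Emit:
apply_moves --pt "0 0 0.0007 0 -1" --pt "0 0 0.0014 0 -1" --pt "0 0 0.002 0 -1"

```text
time_s: 13.35
ee_pos: [474.3, -19.2, 130.6]
ee_rot: [180.0, -0.0, 11.0]
force: [-2.3, -1.1, 3.7]
gripper_width: 0.4
gripper_force: 2.1
```

Emit:
apply_moves --pt "0 0 0.0005 0 -1" --pt "0 0 0.001 0 -1"

```text
time_s: 13.55
ee_pos: [474.4, -19.2, 129.7]
ee_rot: [180.0, -0.1, 11.0]
force: [-3.3, 0.4, 4.2]
gripper_width: 0.3
gripper_force: 2.1
```

Emit:
apply_moves --pt "0 0 0.0005 0 -1" --pt "0 0 0.001 0 -1"

```text
time_s: 13.75
ee_pos: [474.4, -19.2, 128.8]
ee_rot: [180.0, -0.0, 11.0]
force: [-2.3, 0.9, 7.0]
gripper_width: 0.2
gripper_force: 3.5
```

Emit:
apply_moves --pt "0 0 0.0004 0 -1" --pt "0 0 0.0008 0 -1"

```text
time_s: 13.95
ee_pos: [474.5, -19.3, 128.6]
ee_rot: [180.0, -0.1, 11.0]
force: [-2.9, 0.2, 10.5]
gripper_width: 0.1
gripper_force: 5.4
```

Button stop reached. Retreating and moving over the bar.

Emit:
apply_moves --pt "0 0 0 0 -1" --pt "0 0 0 0 -1" --pt "0 0 -0.015 0 -1" --pt "0 0 -0.03 0 -1" --pt "0.02 0 -0.036 0 -1"

```text
time_s: 14.45
ee_pos: [493.1, -15.5, 164.7]
ee_rot: [180.0, -0.1, 11.0]
force: [1.3, -0.0, -0.1]
gripper_width: 0.6
gripper_force: 0.0
```

Emit:
apply_moves --pt "0.02 0 0 0 -1" --pt "0.046 0 0 0 -1" --pt "0.046 0 0 0 -1" --pt "0.046 0 0 0 -1" --pt "0.046 0 0 0 -1"

```text
time_s: 14.95
ee_pos: [538.0, -6.6, 163.3]
ee_rot: [-180.0, 0.1, 11.0]
force: [0.0, 0.3, 0.0]
gripper_width: 0.2
gripper_force: 0.0
```

Run:
```python
from h import *
st=env.state();im=cams.grab_frame("wrist");print(st["ee_pos"],st["force"])
cv2.imwrite("pics/z5.png",cv2.resize(im[120:400,220:420],None,fx=3,fy=2.1,interpolation=cv2.INTER_CUBIC))
```

```text
[538.03433827  -6.64217675 163.30332577] [0.02196067 0.27312366 0.01695391]
```

View pics/z5.png

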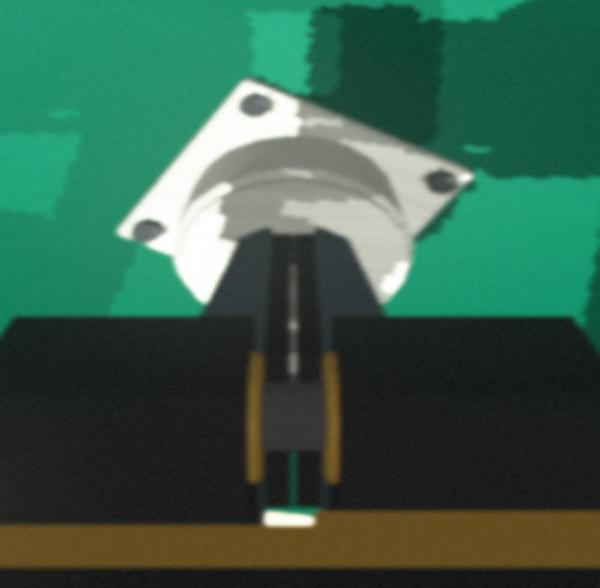

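The flange still lies flat on the housing, and the fingers hide the bar beneath them as intended. Descending gently.

Emit:
apply_moves --pt "0 0 0.005 0 -1" --pt "0 0 0.01 0 -1" --pt "0 0 0.012 0 -1" --pt "0 0 0.0125 0 -1" --pt "0 0 0.013 0 -1"

```text
time_s: 15.5
ee_pos: [538.8, -6.6, 150.8]
ee_rot: [180.0, -0.0, 11.0]
force: [0.1, -0.2, 0.3]
gripper_width: 0.5
gripper_force: 0.0
```

Emit:
apply_moves --pt "0 0 0.0007 0 -1" --pt "0 0 0.0014 0 -1" --pt "0 0 0.002 0 -1" --pt "0 0 0.0025 0 -1"

```text
time_s: 15.9
ee_pos: [538.8, -6.6, 148.3]
ee_rot: [180.0, -0.0, 11.0]
force: [0.3, -0.2, 0.6]
gripper_width: 0.6
gripper_force: 0.0
```

Emit:
apply_moves --pt "0 0 0.0005 0 -1" --pt "0 0 0.001 0 -1" --pt "0 0 0.0015 0 -1" --pt "0 0 0.002 0 -1"

```text
time_s: 16.3
ee_pos: [539.1, -6.6, 146.9]
ee_rot: [180.0, -0.1, 11.0]
force: [-1.1, 0.1, 4.4]
gripper_width: 0.4
gripper_force: 2.0
```

Emit:
apply_moves --pt "0 0 0.0005 0 -1" --pt "0 0 0.001 0 -1" --pt "0 0 0.0015 0 -1" --pt "0 0 0.002 0 -1"

```text
time_s: 16.7
ee_pos: [539.7, -6.5, 144.8]
ee_rot: [180.0, -0.1, 11.0]
force: [1.5, 1.2, 4.6]
gripper_width: 0.7
gripper_force: 2.5
```

Emit:
apply_moves --pt "0 0 0.0005 0 -1" --pt "0 0 0.001 0 -1" --pt "0 0 0.0014 0 -1"

```text
time_s: 17.0
ee_pos: [540.1, -6.4, 143.4]
ee_rot: [180.0, -0.2, 11.0]
force: [3.5, 2.2, 4.6]
gripper_width: -0.0
gripper_force: 2.5
```

Emit:
apply_moves --pt "0 0 0.0004 0 -1" --pt "0 0 0.0008 0 -1"

```text
time_s: 17.2
ee_pos: [540.3, -6.4, 142.7]
ee_rot: [180.0, -0.2, 11.0]
force: [3.2, 2.1, 4.2]
gripper_width: 0.1
gripper_force: 2.5
```

Emit:
apply_moves --pt "0 0 0.0004 0 -1" --pt "0 0 0.0008 0 -1"

```text
time_s: 17.4
ee_pos: [540.5, -6.4, 141.9]
ee_rot: [180.0, -0.2, 11.0]
force: [3.3, 1.8, 4.4]
gripper_width: 0.6
gripper_force: 2.5
```

Emit:
apply_moves --pt "0 0 0.0004 0 -1" --pt "0 0 0.0008 0 -1"

```text
time_s: 17.6
ee_pos: [540.5, -6.4, 141.1]
ee_rot: [180.0, -0.2, 11.0]
force: [3.1, 0.9, 4.3]
gripper_width: 0.7
gripper_force: 2.4
```

Emit:
apply_moves --pt "0 0 0.0004 0 -1" --pt "0 0 0.0008 0 -1"

```text
time_s: 17.8
ee_pos: [539.5, -6.7, 139.9]
ee_rot: [180.0, -0.1, 11.1]
force: [3.6, 0.5, 4.7]
gripper_width: 0.6
gripper_force: 2.4
```

Emit:
apply_moves --pt "0 0 0.0004 0 -1" --pt "0 0 0.0008 0 -1"

```text
time_s: 18.0
ee_pos: [539.0, -6.7, 138.9]
ee_rot: [180.0, -0.0, 11.0]
force: [3.2, 0.1, 4.3]
gripper_width: 0.4
gripper_force: 2.3
```

Emit:
apply_moves --pt "0 0 0.0004 0 -1" --pt "0 0 0.0008 0 -1"

```text
time_s: 18.2
ee_pos: [538.9, -6.7, 138.1]
ee_rot: [180.0, -0.0, 11.0]
force: [3.6, 0.8, 3.9]
gripper_width: 0.2
gripper_force: 2.2
```

Emit:
apply_moves --pt "0 0 0.0004 0 -1" --pt "0 0 0.0008 0 -1"

```text
time_s: 18.4
ee_pos: [538.8, -6.7, 137.3]
ee_rot: [180.0, 0.0, 11.0]
force: [3.9, 0.3, 5.5]
gripper_width: 0.3
gripper_force: 2.2
```

Emit:
apply_moves --pt "0 0 0.0004 0 -1" --pt "0 0 0.0008 0 -1"

```text
time_s: 18.6
ee_pos: [538.8, -6.7, 136.5]
ee_rot: [180.0, 0.0, 11.0]
force: [3.5, -0.1, 4.6]
gripper_width: 0.7
gripper_force: 2.5
```

Emit:
apply_moves --pt "0 0 0.0003 0 -1" --pt "0 0 0.0006 0 -1"

```text
time_s: 18.8
ee_pos: [538.8, -6.7, 136.1]
ee_rot: [180.0, -0.0, 11.0]
force: [2.7, 0.3, 5.8]
gripper_width: 0.4
gripper_force: 3.1
```

Force is starting to rise, so smaller steps now.

Emit:
apply_moves --pt "0 0 0.0003 0 -1" --pt "0 0 0.0004 0 -1"

```text
time_s: 19.0
ee_pos: [538.9, -6.7, 135.9]
ee_rot: [180.0, -0.0, 11.0]
force: [3.2, 0.3, 6.4]
gripper_width: 0.3
gripper_force: 3.5
```

Emit:
apply_moves --pt "0 0 0.0003 0 -1" --pt "0 0 0.0004 0 -1"

```text
time_s: 19.2
ee_pos: [538.8, -6.7, 135.6]
ee_rot: [180.0, -0.0, 11.1]
force: [3.2, 0.1, 7.1]
gripper_width: 0.5
gripper_force: 3.8
```

Emit:
apply_moves --pt "0 0 0.0003 0 -1" --pt "0 0 0.0004 0 -1"

```text
time_s: 19.4
ee_pos: [538.9, -6.7, 135.3]
ee_rot: [180.0, -0.0, 11.1]
force: [2.4, 0.2, 7.3]
gripper_width: 0.5
gripper_force: 4.1
```

Emit:
apply_moves --pt "0 0 0.0003 0 -1" --pt "0 0 0.0004 0 -1"

```text
time_s: 19.6
ee_pos: [538.9, -6.7, 135.1]
ee_rot: [180.0, -0.0, 11.0]
force: [1.5, 0.1, 9.0]
gripper_width: 0.3
gripper_force: 4.4
```

Emit:
apply_moves --pt "0 0 0.0003 0 -1" --pt "0 0 0.0003 0 -1"

```text
time_s: 19.8
ee_pos: [538.8, -6.7, 134.8]
ee_rot: [180.0, -0.0, 11.0]
force: [1.4, -0.4, 9.2]
gripper_width: 0.5
gripper_force: 4.4
```

Emit:
apply_moves --pt "0 0 0.0003 0 -1" --pt "0 0 0.0003 0 -1"

```text
time_s: 20.0
ee_pos: [538.8, -6.7, 134.6]
ee_rot: [180.0, -0.0, 11.0]
force: [1.1, 0.3, 9.5]
gripper_width: 0.2
gripper_force: 4.6
```

Emit:
apply_moves --pt "0 0 0.0003 0 -1" --pt "0 0 0.0003 0 -1"

```text
time_s: 20.2
ee_pos: [538.8, -6.7, 134.3]
ee_rot: [180.0, -0.0, 11.1]
force: [2.0, -0.5, 9.5]
gripper_width: 0.9
gripper_force: 4.8
```

Emit:
apply_moves --pt "0 0 0.0002 0 -1" --pt "0 0 0.0002 0 -1"

```text
time_s: 20.4
ee_pos: [538.8, -6.7, 134.2]
ee_rot: [180.0, -0.0, 11.0]
force: [1.8, -0.3, 10.5]
gripper_width: 0.7
gripper_force: 4.9
```

10 N reached, so I'll back off, hover over the gauge and re-grip.

Emit:
apply_moves --pt "0 0 0 0 -1" --pt "0 0 -0.005 0 -1" --pt "0 0 -0.02 0 -1" --pt "0 0 -0.038 0 0" --pt "-0.033 0 -0.038 0 0.2"

```text
time_s: 20.9
ee_pos: [508.5, -12.7, 172.0]
ee_rot: [180.0, -0.1, 11.1]
force: [0.3, 0.2, -0.2]
gripper_width: 13.6
gripper_force: 0.0
```

Emit:
apply_moves --pt "0 0 0 0 0.2" --pt "0 0 0 0 0.2" --pt "0 0 0 0 0.2" --pt "0 0 0 0 0.2" --pt "0 0 0 0 0.2"

```text
time_s: 21.4
ee_pos: [506.7, -12.9, 170.9]
ee_rot: [-180.0, 0.0, 11.1]
force: [0.5, -0.0, -0.1]
gripper_width: 53.1
gripper_force: 0.0
```

Run:
```python
from h import *
st=env.state();print(st["ee_pos"],st["force"],st["gripper_width"],delta([506.5,-12.95,82],st))
cv2.imwrite("pics/w6.png",cams.grab_frame("wrist")[100:340,160:480])
```

```text
[506.65609145 -12.85721766 170.8594021 ] [ 0.52208869 -0.01632427 -0.09024072] 53.13591330171571 [-0.0001  0.0001  0.0889]
```

View pics/w6.png

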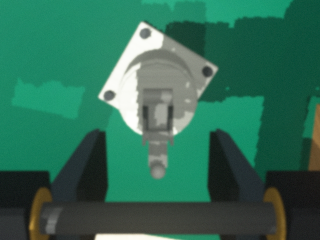

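The view shows the gauge upright and seated with the rocker near level. Going down to grip.

Emit:
apply_moves --pt "0 0 0.025 0 0.2" --pt "0 0 0.05 0 0.2" --pt "0 0 0.075 0 0.2" --pt "0 0 0.088 0 0.2" --pt "0 0 0.088 0 0.2"

```text
time_s: 21.95
ee_pos: [505.0, -12.8, 81.3]
ee_rot: [-179.9, 0.3, 11.1]
force: [-0.6, 0.4, 0.3]
gripper_width: 54.7
gripper_force: 0.0
```

Emit:
apply_moves --pt "0 0 0 0 0" --pt "0 0 0 0 -0.4" --pt "0 0 0 0 -0.7" --pt "0 0 0 0 -1" --pt "0 0 0 0 -1" --grip_force 15

```text
time_s: 22.45
ee_pos: [506.7, -12.9, 83.8]
ee_rot: [180.0, -0.1, 11.0]
force: [0.8, 0.7, 2.3]
gripper_width: 20.1
gripper_force: 15.0
```

Emit:
apply_moves --pt "0 0 0 0 -1" --pt "0 0 0 0 -1" --pt "0 0 0 0 -1" --grip_force 30

```text
time_s: 22.75
ee_pos: [506.7, -12.9, 83.7]
ee_rot: [180.0, -0.0, 11.0]
force: [-1.1, -0.1, 5.6]
gripper_width: 19.9
gripper_force: 30.0
```

Emit:
apply_moves --pt "0 0 -0.001 0 -1" --pt "0 0 -0.002 0 -1" --pt "0 0 -0.003 0 -1" --pt "0 0 -0.004 0 -1"

```text
time_s: 23.15
ee_pos: [506.6, -12.9, 86.8]
ee_rot: [-180.0, -0.0, 11.0]
force: [4.0, 0.9, -6.9]
gripper_width: 19.6
gripper_force: 30.0
```

Emit:
apply_moves --pt "0 0 -0.003 0 -1" --pt "0 0 -0.006 0 -1" --pt "0 0 -0.009 0 -1" --pt "0 0 -0.012 0 -1" --pt "0 0 -0.015 0 -1"

```text
time_s: 23.65
ee_pos: [506.5, -12.9, 102.6]
ee_rot: [180.0, -0.0, 11.0]
force: [3.5, 1.3, -6.6]
gripper_width: 19.7
gripper_force: 30.0
```

Emit:
apply_moves --pt "0 0 -0.006 0 -1" --pt "0 0 -0.014 0 -1" --pt "0 0 -0.03 0 -1" --pt "0 0 -0.055 0 -1" --pt "0 0 -0.055 0 -1"

```text
time_s: 24.15
ee_pos: [507.6, -13.2, 160.4]
ee_rot: [179.9, -0.3, 11.0]
force: [0.9, -1.3, -2.9]
gripper_width: 20.2
gripper_force: 30.0
```

Run:
```python
from h import *
import json
s1=json.load(open("w1.json"));i1=cv2.imread("pics/w1.png")
# stand centre from its top-face corners seen in w1 (px from z2 crop: /5+250, /4.6+130)
hs=cv2.cvtColor(i1,cv2.COLOR_BGR2HSV);m=((hs[...,0]>8)&(hs[...,0]<26)&(hs[...,1]>90)).astype(np.uint8);m[:110]=0;m[255:]=0;m[:,:240]=0;m[:,395:]=0
m=cv2.morphologyEx(m,cv2.MORPH_CLOSE,np.ones((9,9)))
c=max(cv2.findContours(m,0,1)[0],key=cv2.contourArea);q=cv2.approxPolyDP(cv2.convexHull(c),5,True)[:,0];print(q.tolist())
P=plane("wrist",q,62,s1)[:,:2];print(P.round(1).tolist(),P.mean(0))
# hole in w3
s3=json.load(open("w3.json"))
for k,x in(("w3 hole top",(160+390/2.5,100+147/2)),):print(k,plane("wrist",x,62,s3))
st=env.state();print(st["ee_pos"],st["ee_rot"],st["force"])
```

```text
[[260, 123], [290, 119], [379, 130], [366, 241], [258, 235]]
[[513.7, -174.1], [523.7, -198.0], [534.8, -274.1], [433.1, -294.6], [412.3, -194.7]] [ 483.52526348 -227.1000008 ]
w3 hole top [[ 494.90766555 -230.10189733   62.        ]]
[507.55021387 -13.18638794 160.43211859] [179.90611792  -0.26255537  11.04921601] [ 0.93080828 -1.2722303  -2.86000375]
```

Emit:
apply_moves --pt "-0.015 0.0421 0 0 -1" --pt "-0.03 0.0842 0 0 -1" --pt "-0.045 0.1264 0 0 -1" --pt "-0.06 0.1685 0 0 -1" --pt "-0.075 0.2105 0 0 -1"

```text
time_s: 24.65
ee_pos: [471.2, -235.0, 156.3]
ee_rot: [-179.9, 0.2, 11.1]
force: [1.6, 0.1, -4.8]
gripper_width: 19.8
gripper_force: 30.0
```

Emit:
apply_moves --pt "0 0 0 0 -1" --pt "0 0 0 0 -1" --pt "0 0 0 0 -1" --pt "0 0 0.01 0 -1" --pt "0 0 0.01 0 -1"

```text
time_s: 25.15
ee_pos: [472.2, -232.2, 145.6]
ee_rot: [-179.9, 0.2, 11.2]
force: [0.9, -0.4, -4.5]
gripper_width: 19.7
gripper_force: 30.0
```

Run:
```python
from h import *
st=env.state();print(st["ee_pos"],st["ee_rot"],delta([473.5,-234.4,90],st),st["force"])
```

```text
[ 472.15262271 -232.18852634  145.58969313] [-1.79864398e+02  1.72301126e-01  1.11516201e+01] [0.0011 0.0026 0.0556] [ 0.88764009 -0.37505309 -4.52815197]
```

Emit:
apply_moves --pt "0.0005 0.002 0.003 0 -1" --pt "0.0005 0.002 0.006 0 -1" --pt "0.0005 0.002 0.009 0 -1" --pt "0.0005 0.002 0.013 0 -1" --pt "0.0005 0.002 0.018 0 -1"

```text
time_s: 25.65
ee_pos: [474.1, -235.8, 129.0]
ee_rot: [180.0, -0.0, 11.0]
force: [-0.7, -0.2, -4.5]
gripper_width: 20.1
gripper_force: 30.0
```

Emit:
apply_moves --pt "0 0 0.005 0 -1" --pt "0 0 0.01 0 -1" --pt "0 0 0.015 0 -1" --pt "0 0 0.02 0 -1"

```text
time_s: 26.05
ee_pos: [474.0, -235.8, 108.8]
ee_rot: [180.0, 0.0, 11.0]
force: [-1.1, 0.7, -4.9]
gripper_width: 19.9
gripper_force: 30.0
```

Emit:
apply_moves --pt "0 0 0.005 0 -1" --pt "0 0 0.01 0 -1" --pt "0 0 0.015 0 -1" --pt "0 0 0.019 0 -1"

```text
time_s: 26.45
ee_pos: [474.0, -235.8, 89.8]
ee_rot: [-180.0, 0.0, 11.0]
force: [-0.2, -0.7, -4.3]
gripper_width: 19.9
gripper_force: 30.0
```

Emit:
apply_moves --pt "0 -0.0012 0.0015 0 -1" --pt "0 -0.0012 0.003 0 -1" --pt "0 -0.0012 0.0045 0 -1" --pt "0 -0.0012 0.0055 0 -1" --pt "0 -0.0012 0.006 0 -1"

```text
time_s: 26.95
ee_pos: [473.8, -234.6, 84.3]
ee_rot: [180.0, -0.0, 11.0]
force: [-0.9, 0.2, -4.9]
gripper_width: 19.6
gripper_force: 30.0
```

Emit:
apply_moves --pt "0 0 0.0004 0 -1" --pt "0 0 0.0008 0 -1"

```text
time_s: 27.15
ee_pos: [473.9, -234.6, 83.8]
ee_rot: [180.0, -0.0, 11.0]
force: [-1.2, 0.4, -0.5]
gripper_width: 19.6
gripper_force: 30.0
```

Flange on the stand: the weight is carried. Releasing and rising.

Emit:
apply_moves --pt "0 0 0 0 -0.5" --pt "0 0 0 0 0" --pt "0 0 0 0 0.3" --pt "0 0 0 0 0.3" --pt "0 0 0 0 0.3"

```text
time_s: 27.65
ee_pos: [473.9, -234.7, 83.6]
ee_rot: [180.0, -0.0, 11.0]
force: [-0.1, -0.3, -0.2]
gripper_width: 51.7
gripper_force: 0.0
```

Emit:
apply_moves --pt "0 0 -0.02 0 0.3" --pt "0 0 -0.05 0 0.3" --pt "0 0 -0.08 0 0.3" --pt "0 0 -0.12 0 0.3" --pt "0 0 -0.12 0 0.3"

```text
time_s: 28.15
ee_pos: [476.8, -236.1, 209.0]
ee_rot: [179.6, -0.5, 11.0]
force: [0.4, -0.1, -0.0]
gripper_width: 59.0
gripper_force: 0.0
```

Emit:
apply_moves --pt "0 0 0 0 0.3" --pt "0 0 0 0 0.3"

```text
time_s: 28.35
ee_pos: [473.0, -234.2, 202.3]
ee_rot: [-179.9, 0.1, 11.0]
force: [0.5, 0.5, 0.0]
gripper_width: 59.7
gripper_force: 0.0
```

Run:
```python
from h import *
st=env.state();im=cams.grab_frame("wrist");print(st["ee_pos"],st["force"])
print(rim(im,"wrist",68,st,(473.5,-234.5),31,4))
cv2.imwrite("pics/w7.png",im[100:300,200:440])
```

```text
[ 473.01478854 -234.16225103  202.27134165] [0.46986486 0.47349038 0.01297299]
(array([ 472.394982  , -235.21992546,   30.74862526]), np.float64(0.15391724084569347), 77)
```

View pics/w7.png

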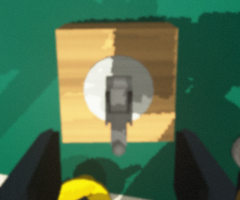

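The gauge is upright in its stand, with the flange centred at (472.4,-235.2), about 1.4 mm from the hole's centre. It is released and the gripper is clear.

```bash
python3 -c "
from workcell import env
print(env.job_done())"
```

```text
the job is handed in; nothing more can be done
None
```

I handed the job in with the gauge back upright in its stand, flange down, after I pressed the lock bar to about 10 N in the larger bore; the plunger's size and lock couldn't be seen, and the hand-in returned no verdict.

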